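# Chill clamp on, then offer up the solid boss

## Task

Get the bracket ready for tacking: take the sprung chill clamp off its rack and clip it squarely over the top edge of the bracket's upright cheek, jaws well down on the plate, and let it go. Then, of the two look-alike steel bosses in the tray, lift the left one a few centimetres clear to feel its weight, stand it back in its own half of the tray and let go, and lift the right one in the same way. Finish holding the heavier of the two upright and still, centred about 2 cm above the bracket's round weld pad and touching nothing else, with the lighter one standing in its own half of the tray; do not let go of it, and leave the clamp on and the other things on the bench where they are.

Things in the scene. Friction and masses are not known exactly. Their poses are not given: they have to be found in the camera images.
- bracket: Bracket bolted to the bench: base plate 140 (x) x 170 (y) x 10 thick; an upright cheek plate 6 thick (y), 120 long (x), its top edge 75 above the bench, stands on the base at y = +60; a low round weld pad, 50 dia, 8 high, lies on the base at y = -30. Origin: centre of the underside. It may be yawed.
- bracket_edge (a point): Middle of the cheek's top edge, 75 above the bench. x along the edge, y across the 6 mm thickness, z up.
- bracket_pad (a point): Centre of the weld pad's top face, 18 above the bench; axes as the bracket.
- rack: Fixed clamp rack: foot 110 x 90 x 12 with an upright strip 6 thick (y), 90 long (x), top edge 75 above the bench, on which the clamp is parked. Origin: centre of the underside.
- clamp: Sprung two-lever chill clamp (like a big clothes peg, 130 g), clipped jaws-down on the rack. Origin: its pivot pin, 18 above the strip's edge; x along the pin, z up to the handles. Handle ends: two black rods (10 dia, 28 long, along x) at y = -24 and +24, 40 above the pivot, 58 over all. Copper jaw pads, 24 long (x), 22 to 38 below the pivot.
- clamp_arm (a joint): Opening of the clamp's levers, rad: 0 with the jaws on a 6 mm plate; below 0 when shut on nothing. Pressing the rods together along y (about 13 N) to the stop, 37 over all, gives 0.5 and opens the jaw tips from 6 to about 24; let go, the spring (about 7 N at the jaws) shuts it. While squeezed, the clamp body leans up to 0.25 rad.
- tray: Fixed shallow grey tray 150 (x) x 250 (y), rim 16 high, wall and floor 4 thick, with a low divider (10 high) across its middle (y = 0). Origin: centre of the underside. It may be yawed.
- boss_left: Left-hand boss: upright closed steel cylinder, 44 dia, 62 tall, standing on the tray's floor in its left half (tray y +45 to +85). Origin: centre of its foot; z up. It looks just like the other; one weighs about 0.34 kg, the other 0.62 to 0.74 kg, and either may be the heavy one. The core has about 2 mm of play inside.
- boss_right: Right-hand boss: the same, in the tray's right half (tray y from -85 to -45).
- hammer: Bystander: hammer lying on its side, beyond the clamp rack to the left. Leave it alone.
- wrench: Bystander: wrench lying flat, near the robot. Leave it alone.
- brush: Bystander: wire brush lying flat, beyond the tray. Leave it alone.
- spray_can: Bystander: upright white spray can, 54 dia, 150 tall, beyond the bracket. Leave it alone.
- square: Bystander: red L-shaped magnetic square, legs 70, standing upright on one leg. Leave it alone.
- pipe_ring: Bystander: short steel pipe ring, 32 dia, 14 tall, lying on the bracket's base plate in the corner at its +x, -y. Leave it alone.
- offcut: Bystander: steel block 70 x 40 x 20, between tray and bracket on the robot's side. Leave it alone.
Mind the look-alikes: they are no part of the job. Leave any blue or red look-alike of the boss_left alone.

How it is judged:
By the outcome, as a careful person would: the job done as asked, in the order asked, and still so for the second after the job is handed in, while the arm keeps its last pose, push and grip.
It also fails if it takes over 72 s, if anything falls off the work surface, if the arm or the gripper's body presses on something with over 40 N, if the wrist force passes 120 N, or if a joint passes its speed limit or range.

## Robot

A 6-joint arm with a two-finger parallel gripper is mounted at the origin on the work surface. World frame = base frame: x ahead of the robot, y to its left, z up, the work surface at z = 0. Lengths are in mm, angles in rad, forces in N, time in s.
With the tool pointing down it reaches from about 325 to 925 mm from the base axis. Payload 3.1 kg.
Tool frame: the origin (TCP) lies midway between the tips of the shut fingers; the grasp point (between the pads) lies 19 mm behind it; z points along the fingers, y is the line along which they close (so a half turn about z gives the same grasp; the last joint's range is limited). The gripper opens to 85 mm and grips with 20 to 120 N. Pads are 22 mm wide; open, the fingers measure 114 mm over their backs; the gripper's body (76 mm by 85 mm) begins 54 mm behind the grasp point. The pads swing forward as they close: fully open they stand 13 mm farther back than shut.
Start: joints at [1.019, 0.217, 1.613, -0, 1.311, -0.112], TCP at [266.083, 565.543, 231.3] pointing down, gripper open.
Joint ranges: [-2.75, 2.75], [-0.78, 2.1], [0.31, 2.55], [-1.13, 4.27], [0.13, 2.63], [-2.58, 2.58]. Speed limits (rad/s): [2.79, 2.79, 3.14, 3.14, 3.14, 3.14].

## Interface

Orientations are given as a 3x3 rotation matrix whose columns are the frame's x, y, z axes.
In Python, from plant import bot, viewer, ticket, spotter gives the robot as it stands. The module is installed in compiled form; this text tells all that it offers.
- The arm moves only by the tool drive_tool, never from a script. Its argument "commands" is a list of rows, each an object with "xyz": the shift along the tool's x, y, z scaled (see below), a list of three; "angular": the turn, a rotation vector about the tool's x, y, z scaled (see below), a list of three; "claw": the opening, from -1 (shut) to 1 (fully open). In form: [{"xyz": [tx, ty, tz], "angular": [rx, ry, rz], "claw": claw}, ...]. A call has 1 to 20 rows; each row is the pose to reach, as a shift and turn from the pose commanded when the call began, along the tool's axes at that moment; what a row does not reach only later rows make up. The controller multiplies each number of a shift by 40 cm and each number of a turn by 90 degrees. A row lasts 1/8 s, in which the tool goes at most 62.5 mm and 10.7 degrees, less where a joint would pass 70% of its speed; a pose out of reach is approached as far as the arm can. A call with a number of a shift or a turn outside -1 to 1 is refused whole. A call with a gripper value outside its range is refused whole. The fingers move at their own pace and stop on an object; "newtons" is the grip in N (left out, the last holds). Time passes only in rows, so rows that repeat a pose let the fingers close. It gives the time, the measured TCP pose, the force, the opening and the grip force at its end, in the units of the state.
- bot.read_state(): the state, without advancing time (a new reading comes with each control period).
- viewer.camera(name): name is "scene" or "top" or "wrist"; returns (picture, depth): 400x640x3 uint8, blue, green, red; 400x640 float32, mm along the optical axis (not along the pixel's ray), 0 where there is no reading.
- viewer.calibration(name): a dict with "camera_matrix" (3x3 intrinsics, pixels), "k1" (the pictures are not rectified: a ray, as slopes to the right and down, at radius r is drawn at 1 + k1 r^2 times it, then the intrinsics apply), "xyz" and "attitude" of the camera in the world; the wrist camera has in their place "hand_eye" (4x4, takes a point from camera to tool coordinates, whose origin is the TCP and whose axes are the flange's). Camera axes: x right, y up, looking along -z (the intrinsics and any distortion apply to the point x, -y, -z); pixel columns grow to the right and rows downward; lengths in mm; the calibration is good to about 2 mm. A picture is of the moment at which its call begins: read the wrist's pose just before it. calibration takes no time and is no camera call.
- ticket.close_job(): hands the job in; it is judged then, once.
Trained networks look in the newest picture that a camera, given by its name, has taken for a name from the list of things; names that differ only in an ending like _2 or _b are one class to them, and where a whole thing is asked for, a point or a joint stands for the part that bears it (a point fixed in the world has none). Each returns a list of dicts, best first, with "conf" (0 to 1); they miss things now and then, are a little off and sometimes report something else, mostly with a low value. They report only what shows in the picture. A call takes as long as a camera call. They do not tell look-alikes from the thing itself.
- spotter.trace(name, camera): "pixels" (400x640 bool, what is visible of it) and "bbox" ([centre column, centre row, width, height] in pixels, round what is visible of it).
- spotter.pinpoint(name, camera): "centre" ([column, row] in pixels: a listed point, or the origin of a listed thing).
The state is a dict: "time_s": time; "q": joint angles; "joint_velocities": joint speeds; "effort": joint torques, N m; "eef_pos": TCP position; "ee_rot": TCP orientation; "force": force on the tool from outside, world axes, zero at the start; "wrist_torque": the same for the moment, N m; "gripper_width": finger opening in mm; "finger_force": force on a finger pad.
Only numpy, scipy, OpenCV 4.12 (cv2) and the standard library are available. Lean on these libraries where they do the work, as an engineer would, in place of code of your own. Each camera call takes 0.05 s, during which the arm holds its last target. There are 200 camera calls.

## Working session

There is one attempt and no reset: what is moved stays moved. The work goes in short steps, Python scripts to look and compute and a tool call to move; the robot and the scene stay as the last step left them, time stands still between calls to the robot, and variables do not carry over. Pictures are saved under pics/ and viewed, at most 10 in all, crops included, and the job is handed in when it is done.

Besides the shell and the picture viewer there is one more tool, called after "Call:" as name(argument=value, ...), one argument or row to a line, values as JSON. drive_tool: Moves the arm, as the interface text tells. Its arguments: {"type":"object","properties":{"commands":{"type":"array"},"newtons":{"type":"number"}},"required":["commands"]}

```bash
mkdir -p pics
cat > h.py <<'E'
import numpy as np, cv2
from plant import bot, viewer, ticket, spotter
def pose(name):
    c=viewer.calibration(name)
    if name=="wrist":
        s=bot.read_state(); T=np.eye(4); T[:3,:3]=s["ee_rot"]; T[:3,3]=s["eef_pos"]; return c,T@np.array(c["hand_eye"])
    T=np.eye(4); T[:3,:3]=c["attitude"]; T[:3,3]=c["xyz"]; return c,T
def rays(c,px):
    K=np.array(c["camera_matrix"],float)
    p=cv2.undistortPoints(np.array(px,float).reshape(-1,1,2),K,np.array([c["k1"],0,0,0,0.]))[:,0]
    return np.c_[p[:,0],-p[:,1],-np.ones(len(p))]
def atz(c,T,px,z):
    r=rays(c,px)@T[:3,:3].T; o=T[:3,3]; return o+r*((z-o[2])/r[:,2])[:,None]
def cloud(c,T,px,d):
    return (rays(c,px)*np.array(d)[:,None])@T[:3,:3].T+T[:3,3]
def mask_cloud(c,T,m,depth):
    ys,xs=np.nonzero(m&(depth>0)); return cloud(c,T,np.c_[xs,ys],depth[ys,xs])
def proj(c,T,P):
    q=(np.atleast_2d(P)-T[:3,3])@T[:3,:3]; q=q*[1,-1,-1]
    return cv2.projectPoints(q.reshape(-1,1,3),np.zeros(3),np.zeros(3),np.array(c["camera_matrix"],float),np.array([c["k1"],0,0,0,0.]))[0][:,0]
E
python3 - <<'E'
from h import *
np.set_printoptions(precision=1,suppress=True)
print(bot.read_state())
for n in("scene","top"):
    c,T=pose(n); print(n,c)
    im,d=viewer.camera(n); cv2.imwrite(f"pics/{n}0.png",im); np.save(f"{n}d.npy",d)
    for o in("bracket","rack","clamp","tray","boss_left"):
        for r in spotter.trace(o,n)[:4]:
            P=mask_cloud(c,T,r["pixels"],d); print(n,o,r["conf"],r["bbox"],np.median(P,0),P.min(0),P.max(0))
    for o,z in(("bracket_edge",75),("bracket_pad",18),("clamp",93),("boss_left",4),("tray",0),("bracket",0),("rack",0)):
        for r in spotter.pinpoint(o,n)[:3]: print(n,"pt",o,r["conf"],r["centre"],atz(c,T,[r["centre"]],z))
E
```

```text
{'time_s': 0.0, 'q': array([ 1. ,  0.2,  1.6,  0. ,  1.3, -0.1]), 'joint_velocities': array([-0., -0., -0.,  0.,  0.,  0.]), 'effort': array([ -0. , -39.7, -30.4,  -0. ,   0. ,  -0. ]), 'eef_pos': array([265.6, 564.8, 229.9]), 'ee_rot': array([[-0.9,  0.4, -0. ],
       [ 0.4,  0.9, -0. ],
       [ 0. , -0. , -1. ]]), 'force': array([0.5, 0.2, 0.4]), 'wrist_torque': array([ 0.1,  0. , -0. ]), 'finger_force': 0.0, 'gripper_width': 85.52878933969708}
scene {'camera_matrix': array([[414.9,   0. , 324.9],
       [  0. , 414.9, 198.2],
       [  0. ,   0. ,   1. ]]), 'k1': -0.041570556746393636, 'xyz': array([1350.6,  596.3,  743.1]), 'attitude': array([[-0.5, -0.5,  0.7],
       [ 0.8, -0.3,  0.4],
       [ 0. ,  0.8,  0.6]])}
scene bracket 0.85 [316.4, 218.6, 72.4, 43.5] [545.1  85.1  11.2] [437.3 -56.3  -2.8] [621.5 143.2  76.4]
scene bracket 0.37 [236.9, 195.6, 88.5, 41.1] [ 588.3 -222.8    4.2] [ 493.3 -357.3   -2.7] [760.2  29.7 148.7]
scene rack 0.64 [409.6, 239.2, 40.4, 29.3] [480.4 321.5  11.6] [404.  268.1  -3.1] [521.9 366.4  77. ]
scene clamp 0.76 [415.2, 209.4, 25.6, 25.6] [4
[... 2558 characters left out ...]
top boss_left 0.56 [456.5, 148.8, 21.3, 21.7] [ 724.4 -267.3   60.9] [ 705.5 -311.6   -2.2] [ 765.  -250.7   68.8]
top pt bracket_pad 0.9 [353.3, 226.7] [[511.7   4.   18. ]]
top pt bracket_pad 0.36 [335.0, 137.4] [[760.2  56.4  18. ]]
top pt clamp 0.54 [235.1, 246.5] [[456.5 310.5  93. ]]
top pt boss_left 0.83 [414.0, 208.7] [[ 563.6 -164.6    4. ]]
top pt boss_left 0.72 [414.8, 256.8] [[ 431.  -166.1    4. ]]
top pt boss_left 0.6 [452.2, 151.0] [[ 726.4 -271.9    4. ]]
top pt tray 0.59 [438.9, 206.1] [[ 571.7 -234.4    0. ]]
top pt tray 0.51 [398.7, 145.4] [[ 742.4 -123.6    0. ]]
top pt bracket 0.96 [338.0, 220.9] [[527.7  45.9   0. ]]
top pt rack 0.72 [240.1, 244.3] [[459.1 319.8   0. ]]
```

Run:
```python
import cv2
im=cv2.imread("pics/top0.png"); cv2.imwrite("pics/top0c.png",cv2.resize(im[100:320,190:510],None,fx=2.5,fy=2.5,interpolation=cv2.INTER_CUBIC))
im=cv2.imread("pics/scene0.png"); cv2.imwrite("pics/scene0c.png",cv2.resize(im[140:280,160:480],None,fx=2.5,fy=2.5,interpolation=cv2.INTER_CUBIC))
```

```text
(no output)
```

View pics/top0c.png

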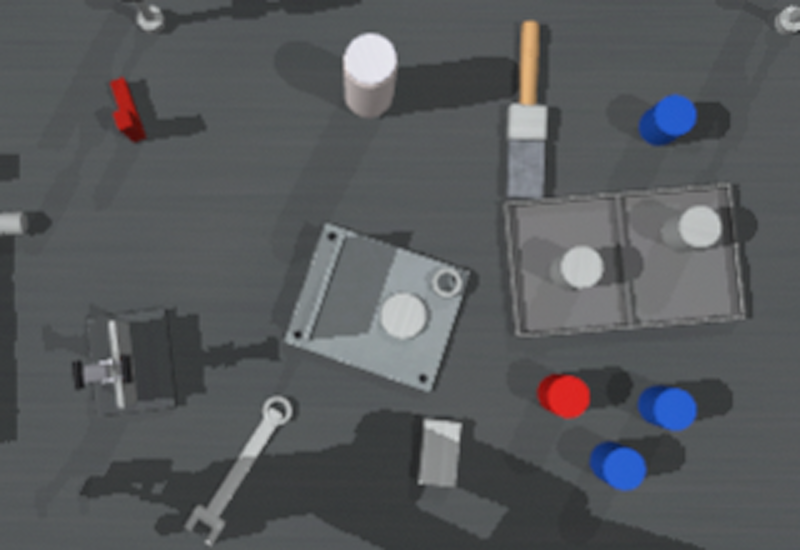

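View pics/scene0c.png

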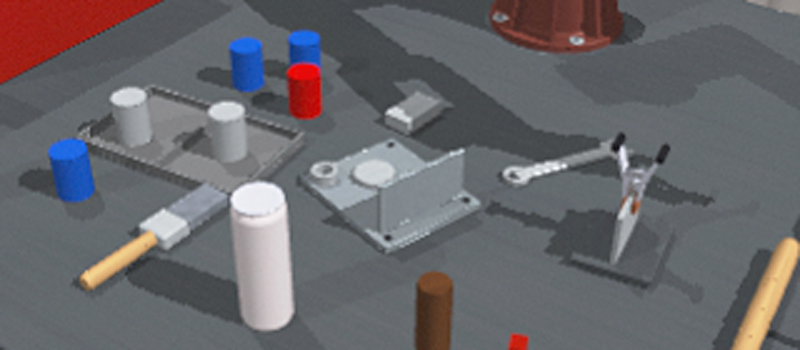

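The top crop shows the clamp on its rack at crop (105,370), the bracket with its cheek on the left and pad at (403,316), and steel bosses in the tray at (581,267) for left and (700,226) for right.

What could be mistaken for the bosses: blue cylinders at (668,115), (668,408) and (617,466), and a red one at (565,395), all outside the tray. The spray can at (370,60) and pipe ring at (446,281) are also there. I pick the two grey ones in the tray. The only clamp is the one on the rack.

```bash
cat >> h.py <<'E'
def plan(xyz,yaw):
    """tool down, tool y at yaw (rad, world); nearest of half turns; prints numbers for the drive tool"""
    s=bot.read_state(); R=np.array(s["ee_rot"]); best=None
    for k in(0,np.pi):
        a=yaw+k; y=np.array([np.cos(a),np.sin(a),0]); z=np.array([0,0,-1.]); G=np.c_[np.cross(y,z),y,z]
        rv=cv2.Rodrigues(R.T@G)[0][:,0]
        if best is None or np.linalg.norm(rv)<np.linalg.norm(best): best=rv
    d=R.T@(np.array(xyz)-s["eef_pos"])
    print("move xyz",np.round(d/400,4),"ang",np.round(best/(np.pi/2),4),"rows>=",np.ceil(np.linalg.norm(d)/62.5),np.ceil(np.degrees(np.linalg.norm(best))/10.7))
E
python3 - <<'E'
from h import *
np.set_printoptions(precision=2,suppress=True)
print(viewer.calibration("wrist"))
D={}
for n in("scene","top"):
    c,T=pose(n); d=np.load(f"{n}d.npy"); P=mask_cloud(c,T,np.ones((400,640),bool),d); D[n]=P
    def fit(nm,sel,zr):
        Q=P[sel&(P[:,2]>zr[0])&(P[:,2]<zr[1])]
        if len(Q)<4: print(n,nm,len(Q)); return
        (cx,cy),wh,a=cv2.minAreaRect(Q[:,:2].astype(np.float32)); v=np.linalg.svd(Q[:,:2]-Q[:,:2].mean(0),full_matrices=0)[2][0]
        print(n,nm,len(Q),"rect",cx,cy,wh,a,"mean",Q.mean(0),"yaw",np.degrees(np.arctan2(v[1],v[0])))
    box=lambda a,b,e,f:(P[:,0]>a)&(P[:,0]<b)&(P[:,1]>e)&(P[:,1]<f)
    fit("cheek",box(430,640,40,170),(66,85))
    fit("pad",box(450,570,-50,60),(15.5,24))
    fit("base",box(420,640,-80,160),(7.5,13))
    fit("strip",box(390,540,280,350),(66,80))
    fit("rods",box(390,540,250,380),(128,150))
    fit("bossL",box(520,620,-205,-130),(54,75))
    fit("bossR",box(540,690,-340,-250),(54,75))
    fit("tray",box(460,700,-400,-80),(12,20))
plan([456,314,330],np.radians(96))
E
```

```text
{'camera_matrix': array([[327.86,   0.  , 324.58],
       [  0.  , 327.86, 197.72],
       [  0.  ,   0.  ,   1.  ]]), 'k1': -0.03599217653346611, 'hand_eye': array([[  -0.  ,    0.95,    0.32,   80.7 ],
       [   1.  ,    0.  ,    0.  ,    0.52],
       [   0.  ,    0.32,   -0.95, -143.02],
       [   0.  ,    0.  ,    0.  ,    1.  ]])}
scene cheek 127 rect 546.6305541992188 97.8031997680664 (9.539796829223633, 119.9048843383789) 71.45901489257812 mean [549.65  97.92  71.91] yaw -18.375777978716446
scene pad 170 rect 529.7476806640625 -7.876430511474609 (48.88706970214844, 98.60613250732422) 31.754648208618164 mean [528.14  -0.85  18.46] yaw -50.31524241608893
scene base 871 rect 499.5513916015625 50.161949157714844 (173.9612274169922, 200.87081909179688) 71.8446273803711 mean [537.69  42.24   9.82] yaw 63.48879552023393
scene strip 69 rect 478.896484375 314.5766296386719 (17.41065216064453, 57.880577087402344) 88.66783905029297 mean [474.03 316.7   72.87] yaw 8.128464332363786
scene rods 60 rect 455.7989807128906 314.02545166015625 (30.397632598876953, 57.28778839111328) 6.9614343
[... 1239 characters left out ...]
746094 311.23779296875 (27.07569122314453, 57.19868469238281) 5.051519870758057 mean [453.37 309.35 137.36] yaw 95.30458820606563
top bossL 235 rect 564.890380859375 -174.28233337402344 (42.024147033691406, 42.80951690673828) 45.69724655151367 mean [ 564.46 -173.57   66.27] yaw -65.47571617576578
top bossR 244 rect 607.7426147460938 -294.6745910644531 (43.61419677734375, 41.80222702026367) 89.82000732421875 mean [ 607.9  -294.15   65.6 ] yaw -68.67740856520479
top tray 801 rect 605.6987915039062 -228.5154266357422 (208.9346160888672, 249.53211975097656) 5.385414123535156 mean [ 608.48 -199.41   16.36] yaw -112.96625575903478
move xyz [-0.7  -0.37 -0.25] ang [ 0.    0.   -0.35] rows>= 6.0 3.0
```

Call:
drive_tool(
  commands=[
    {"xyz": [-0.35,-0.185,-0.05],"angular": [0,0,-0.2],"claw": 1},
    {"xyz": [-0.7,-0.37,-0.05],"angular": [0,0,-0.35],"claw": 1},
    {"xyz": [-0.7,-0.37,-0.05],"angular": [0,0,-0.35],"claw": 1},
    {"xyz": [-0.7,-0.37,-0.05],"angular": [0,0,-0.35],"claw": 1},
    {"xyz": [-0.7,-0.37,-0.05],"angular": [0,0,-0.35],"claw": 1},
    {"xyz": [-0.7,-0.37,-0.05],"angular": [0,0,-0.35],"claw": 1},
    {"xyz": [-0.7,-0.37,-0.05],"angular": [0,0,-0.35],"claw": 1},
  ],
)

```text
time_s: 2.17
eef_pos: [456.8, 312.0, 251.4]
ee_rot: [[-0.994, -0.108, -0.0], [-0.108, 0.994, 0.001], [0.0, 0.001, -1.0]]
force: [-0.6, -0.2, 0.0]
gripper_width: 85.4
finger_force: 0.0
```

```bash
cat >> h.py <<'E'
def look(fn=None):
    c,T=pose("wrist"); im,d=viewer.camera("wrist")
    if fn: cv2.imwrite(fn,im)
    return c,T,im,d,mask_cloud(c,T,np.ones((400,640),bool),d)
def fit(P,nm,b,zr):
    Q=P[(P[:,0]>b[0])&(P[:,0]<b[1])&(P[:,1]>b[2])&(P[:,1]<b[3])&(P[:,2]>zr[0])&(P[:,2]<zr[1])]
    if len(Q)<5: print(nm,len(Q)); return
    (cx,cy),wh,a=cv2.minAreaRect(Q[:,:2].astype(np.float32)); v=np.linalg.svd(Q[:,:2]-Q[:,:2].mean(0),full_matrices=0)[2][0]
    print(nm,len(Q),"rect %.1f %.1f size %.1f x %.1f @%.1f"%(cx,cy,*wh,a),"mean",Q.mean(0).round(1),"z95 %.1f"%np.percentile(Q[:,2],95),"yaw %.1f"%(np.degrees(np.arctan2(v[1],v[0]))%180))
    return Q
E
python3 - <<'E'
from h import *
s=bot.read_state(); print(s["time_s"],s["eef_pos"],s["ee_rot"].round(3),s["gripper_width"])
c,T,im,d,P=look("pics/w1.png")
fit(P,"strip",(390,540,270,350),(70,80))
fit(P,"rods",(390,540,250,380),(128,150))
for y0,y1 in((250,312),(312,380)): fit(P,"rod",(390,540,y0,y1),(132,150))
for r in spotter.pinpoint("clamp","wrist")[:2]: print(r, atz(c,T,[r["centre"]],93))
E
```

```text
2.175 [456.82060903 312.00166552 251.40713266] [[-0.994 -0.108 -0.   ]
 [-0.108  0.994  0.001]
 [ 0.     0.001 -1.   ]] 85.40686329270427
strip 471 rect 461.0 314.6 size 89.7 x 18.7 @14.8 mean [457.2 312.7  74.8] z95 76.7 yaw 7.5
rods 810 rect 455.4 312.5 size 28.1 x 58.1 @7.4 mean [454.5 312.5 137. ] z95 138.9 yaw 97.5
rod 403 rect 458.5 288.6 size 28.1 x 9.9 @7.5 mean [457.6 288.8 137. ] z95 139.0 yaw 7.6
rod 399 rect 452.3 336.5 size 28.1 x 9.6 @7.6 mean [451.6 336.1 137.1] z95 138.9 yaw 7.5
{'centre': [325.3, 178.8], 'conf': 0.64} [[457.83413143 312.84500621  93.        ]]
{'centre': [16.5, 315.7], 'conf': 0.55} [[657.38178264 -23.61495363  93.        ]]
```

View pics/w1.png

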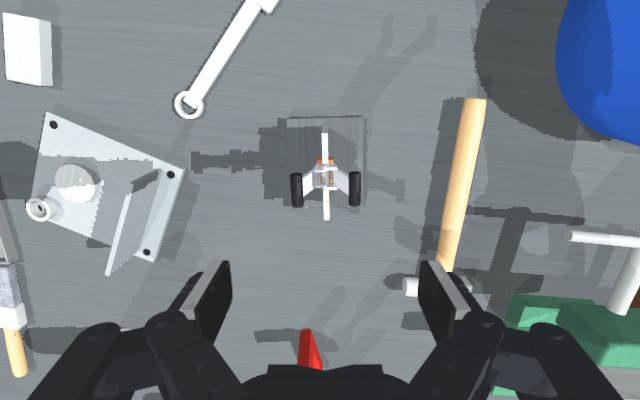

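The view shows the clamp at pixel (325,180) with its rods at (297,190) and (354,188). The fit matches the given sizes: 28 × 58, top at 138, yaw 7.5°.

Run:
```python
from h import *
plan([455.3,312.5,113],np.radians(97.5))
```

```text
move xyz [ 0.0008 -0.0024  0.3454] ang [ 0.0005 -0.0005 -0.0128] rows>= 3.0 1.0
```

Run:
```python
from h import *
for i in range(3):
    s=bot.read_state(); print(s["time_s"],s["eef_pos"].round(2),s["joint_velocities"].round(3)); viewer.camera("wrist")
```

```text
2.275 [455.62 313.39 251.14] [ 0.019  0.001  0.003 -0.004 -0.001 -0.003]
2.325 [455.43 313.66 251.09] [ 0.009 -0.001  0.002 -0.003  0.002 -0.002]
2.375 [455.35 313.75 251.06] [ 0.003 -0.002 -0.    -0.005 -0.001 -0.003]
```

Run:
```python
from h import *
c,T,im,d,P=look()
fit(P,"rods",(390,540,250,380),(128,150))
fit(P,"strip",(470,540,290,340),(70,80))
plan([455.3,312.5,113],np.radians(97.5))
```

```text
rods 834 rect 455.6 312.4 size 28.4 x 58.2 @7.5 mean [454.4 312.7 136.8] z95 138.8 yaw 97.8
strip 165 rect 490.4 317.1 size 31.7 x 5.7 @8.9 mean [490.2 317.   75.4] z95 76.6 yaw 9.0
move xyz [ 0.0006 -0.0028  0.3453] ang [ 0.0001 -0.0003 -0.0119] rows>= 3.0 1.0
```

Call:
drive_tool(
  commands=[
    {"xyz": [0.0006,-0.0028,0.1],"angular": [0,0,-0.012],"claw": 1},
    {"xyz": [0.0006,-0.0028,0.2],"angular": [0,0,-0.012],"claw": 1},
    {"xyz": [0.0006,-0.0028,0.28],"angular": [0,0,-0.012],"claw": 1},
    {"xyz": [0.0006,-0.0028,0.345],"angular": [0,0,-0.012],"claw": 1},
    {"xyz": [0.0006,-0.0028,0.345],"angular": [0,0,-0.012],"claw": 1},
    {"xyz": [0.0006,-0.0028,0.345],"angular": [0,0,-0.012],"claw": 1},
    {"xyz": [0.0006,-0.0028,0.345],"angular": [0,0,-0.012],"claw": 0.5},
    {"xyz": [0.0006,-0.0028,0.345],"angular": [0,0,-0.012],"claw": 0.3},
  ],
  newtons=40,
)

```text
time_s: 3.48
eef_pos: [457.2, 311.9, 114.8]
ee_rot: [[-0.992, -0.128, 0.002], [-0.128, 0.992, 0.001], [-0.003, 0.001, -1.0]]
force: [0.3, 0.4, -2.1]
gripper_width: 55.5
finger_force: 6.6
```

Call:
drive_tool(
  commands=[
    {"xyz": [0,0,0],"angular": [0,0,0],"claw": -0.2},
    {"xyz": [0,0,0],"angular": [0,0,0],"claw": -0.4},
    {"xyz": [0,0,0],"angular": [0,0,0],"claw": -0.4},
    {"xyz": [0,0,0],"angular": [0,0,0],"claw": -0.4},
    {"xyz": [0,0,0],"angular": [0,0,0],"claw": -0.4},
  ],
)

```text
time_s: 4.1
eef_pos: [456.3, 311.2, 113.2]
ee_rot: [[-0.992, -0.128, -0.0], [-0.128, 0.992, -0.0], [0.0, -0.0, -1.0]]
force: [-0.3, -0.0, -1.4]
gripper_width: 34.2
finger_force: 41.5
```

Run:
```python
from h import *
s=bot.read_state(); print(s["time_s"],s["eef_pos"].round(2),s["gripper_width"],s["finger_force"],s["force"])
c,T,im,d,P=look("pics/w2.png")
```

```text
4.1 [456.3  311.24 113.25] 34.22153167402046 41.454554200172424 [-0.34552593 -0.03277242 -1.44913793]
```

View pics/w2.png

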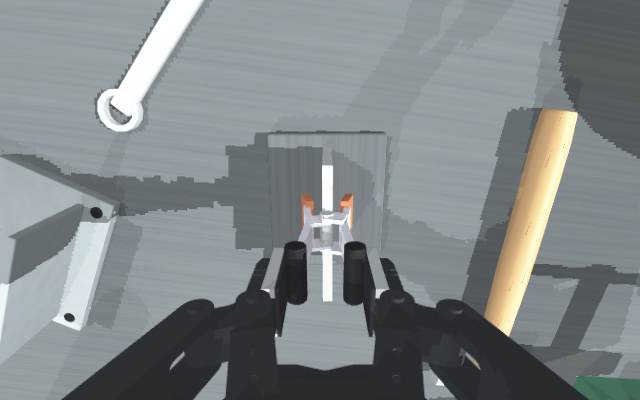

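The jaws are open, with the copper pads at (308,203) and (347,203), and the rods are gripped. I'll lift and look at the bracket.

Run:
```python
from h import *
plan([620,80,260],np.radians(71.6))
```

```text
move xyz [-0.3316 -0.6259 -0.3669] ang [-1.000e-04 -0.000e+00  2.864e-01] rows>= 6.0 3.0
```

Call:
drive_tool(
  commands=[
    {"xyz": [0,0,-0.1],"angular": [0,0,0],"claw": -0.4},
    {"xyz": [0,0,-0.2],"angular": [0,0,0],"claw": -0.4},
    {"xyz": [-0.03,-0.06,-0.3],"angular": [0,0,0.04],"claw": -0.4},
    {"xyz": [-0.1,-0.18,-0.367],"angular": [0,0,0.12],"claw": -0.4},
    {"xyz": [-0.17,-0.31,-0.367],"angular": [0,0,0.2],"claw": -0.4},
    {"xyz": [-0.24,-0.44,-0.367],"angular": [0,0,0.286],"claw": -0.4},
    {"xyz": [-0.3,-0.56,-0.367],"angular": [0,0,0.286],"claw": -0.4},
    {"xyz": [-0.3316,-0.626,-0.367],"angular": [0,0,0.286],"claw": -0.4},
    {"xyz": [-0.3316,-0.626,-0.367],"angular": [0,0,0.286],"claw": -0.4},
    {"xyz": [-0.3316,-0.626,-0.367],"angular": [0,0,0.286],"claw": -0.4},
    {"xyz": [-0.3316,-0.626,-0.367],"angular": [0,0,0.286],"claw": -0.4},
    {"xyz": [-0.3316,-0.626,-0.367],"angular": [0,0,0.286],"claw": -0.4},
    {"xyz": [-0.3316,-0.626,-0.367],"angular": [0,0,0.286],"claw": -0.4},
  ],
)

```text
time_s: 5.78
eef_pos: [619.8, 80.7, 260.3]
ee_rot: [[-0.949, 0.314, 0.0], [0.314, 0.949, 0.0], [-0.0, 0.0, -1.0]]
force: [0.1, 0.4, -0.4]
gripper_width: 34.2
finger_force: 41.5
```

Run:
```python
from h import *
s=bot.read_state(); print(s["time_s"],s["eef_pos"].round(2),s["gripper_width"],s["finger_force"],s["force"],s["joint_velocities"].round(3))
c,T,im,d,P=look("pics/w3.png")
fit(P,"cheek",(430,640,40,170),(71,80))
fit(P,"cheekA",(440,520,80,170),(71,80))
fit(P,"base",(430,640,-80,160),(7.5,13))
fit(P,"pad",(475,550,-30,40),(15.5,21))
for o,z in(("bracket_edge",75),("bracket_pad",18)):
    for r in spotter.pinpoint(o,"wrist")[:2]: print(o,r["conf"],r["centre"],atz(c,T,[r["centre"]],z))
for n in("scene","top"):
    viewer.camera(n); c,T=pose(n)
    for r in spotter.pinpoint("bracket_edge",n)[:2]: print(n,r["conf"],atz(c,T,[r["centre"]],75))
# clamp in tool frame
s=bot.read_state();c,T,im,d,P=look()
Q=(P-s["eef_pos"])@s["ee_rot"]; 
m=(abs(Q[:,1])<25)&(abs(Q[:,0])<40)&(Q[:,2]>-40)&(Q[:,2]<75); Q=Q[m]
for lo in range(-40,75,8):
    q=Q[(Q[:,2]>=lo)&(Q[:,2]<lo+8)]
    if len(q): print(lo,len(q),"x %.0f..%.0f y %.0f..%.0f mean %.1f"%(q[:,0].min(),q[:,0].max(),q[:,1].min(),q[:,1].max(),q[:,1].mean()))
```

```text
5.775 [619.78  80.69 260.26] 34.15671230919875 41.48614168167114 [ 0.14842443  0.38170402 -0.42299373] [-0.005 -0.    -0.003  0.001 -0.002  0.   ]
cheek 836 rect 544.9 97.0 size 6.0 x 119.5 @71.4 mean [544.2  97.3  75.2] z95 76.7 yaw 161.7
cheekA 237 rect 504.4 110.4 size 4.7 x 34.1 @71.2 mean [503.9 110.6  75.3] z95 76.7 yaw 160.8
base 15728 rect 525.5 40.2 size 170.4 x 139.1 @71.5 mean [521.1  44.3  10.4] z95 11.8 yaw 62.9
pad 1604 rect 525.2 7.0 size 49.3 x 69.6 @60.5 mean [516.4  11.8  18.5] z95 19.9 yaw 134.0
bracket_edge 0.77 [313.6, 96.3] [[546.70522963  94.12053451  75.        ]]
bracket_pad 0.71 [238.6, 92.8] [[516.89863892  13.12305341  18.        ]]
scene 0.8 [[550.16629645  94.54228977  75.        ]]
top 0.68 [[543.75362157 101.56855446  75.        ]]
top 0.22 [[ 568.63150767 -210.97622043   75.        ]]
-40 1199 x -12..11 y -25..24 mean 0.2
-32 614 x -12..11 y -25..24 mean 0.4
-24 2535 x -13..16 y -25..24 mean 0.6
-16 796 x -13..16 y -24..24 mean -0.9
-8 64 x 10..11 y -23..24 mean 0.4
0 121 x -6..10 y -13..14 mean -1.5
8 223 x -6..10 y -12..14 mean 0.2
16 293 x -9..13 y -12..13 mean 1.0
24 879 x -11..14 y -11..13 mean 1.4
32 164 x -8..14 y -11..15 mean 0.7
40 89 x -3..10 y -13..16 mean 1.5
48 243 x -10..14 y -13..17 mean 1.4
56 162 x -11..14 y -15..19 mean 3.8
64 62 x -10..14 y -16..19 mean 1.5
```

View pics/w3.png

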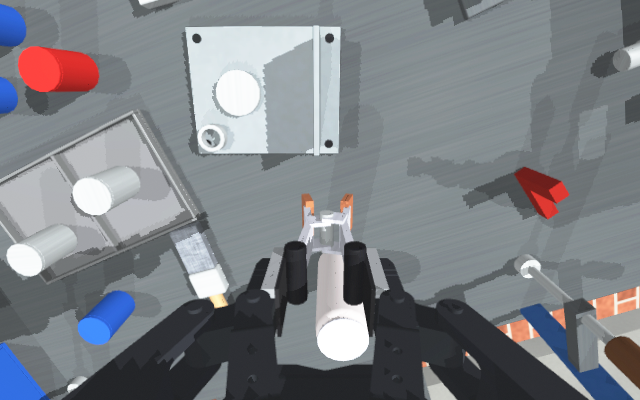

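The bracket is measured consistently: the cheek edge at (544.8, 97.0) agrees with base centre + 60, yaw is −18.5°, and the pad is at (516, 11.8). In the picture the cheek runs along column 316 (rows 27–153) and the jaws hang at (308,203) and (347,203).

Run:
```python
from h import *
plan([545.4,95.3,190],np.radians(71.5))
```

```text
move xyz [ 0.1892 -0.0223  0.1752] ang [-0.     -0.      0.0015] rows>= 2.0 1.0
```

Call:
drive_tool(
  commands=[
    {"xyz": [0.1,-0.011,0.05],"angular": [0,0,0.0015],"claw": -0.4},
    {"xyz": [0.189,-0.0223,0.12],"angular": [0,0,0.0015],"claw": -0.4},
    {"xyz": [0.189,-0.0223,0.175],"angular": [0,0,0.0015],"claw": -0.4},
    {"xyz": [0.189,-0.0223,0.175],"angular": [0,0,0.0015],"claw": -0.4},
    {"xyz": [0.189,-0.0223,0.175],"angular": [0,0,0.0015],"claw": -0.4},
    {"xyz": [0.189,-0.0223,0.175],"angular": [0,0,0.0015],"claw": -0.4},
  ],
)

```text
time_s: 6.92
eef_pos: [547.1, 95.2, 191.9]
ee_rot: [[-0.948, 0.317, 0.003], [0.317, 0.948, 0.0], [-0.003, 0.001, -1.0]]
force: [0.6, 0.6, -1.3]
gripper_width: 34.3
finger_force: 41.5
```

Run:
```python
from h import *
c,T,im,d,P=look("pics/w4.png"); s=bot.read_state(); print(s["time_s"],s["eef_pos"])
fit(P,"cheek",(430,640,40,170),(71,79))
Q=(P-T[:3,3]*0-s["eef_pos"])@s["ee_rot"]
hsv=cv2.cvtColor(im,cv2.COLOR_BGR2HSV); m=(hsv[...,0]<20)&(hsv[...,1]>120)&(d>0)
c_=mask_cloud(c,T,m,d); q=(c_-s["eef_pos"])@s["ee_rot"]; q=q[(abs(q[:,0])<40)&(abs(q[:,1])<35)&(q[:,2]<100)]
for sg in(-1,1):
    w=q[q[:,1]*sg>0]; print("copper",len(w),w.min(0).round(1),w.max(0).round(1),w.mean(0).round(1))
plan([545.4,95.3,113.5],np.radians(71.5))
```

```text
6.975 [546.90483274  95.26200241 191.68824776]
cheek 709 rect 526.0 103.5 size 5.6 x 80.5 @71.3 mean [523.4 104.2  75.3] z95 76.5 yaw 161.1
copper 135 [ -6.5 -14.8  50. ] [14.2 -7.5 64.7] [ 11.  -10.9  55.4]
copper 151 [-10.   10.6  49.1] [14.2 18.9 65.5] [ 9.8 15.1 56.3]
move xyz [ 0.0041 -0.0013  0.1955] ang [ 0.0006  0.0017 -0.0001] rows>= 2.0 1.0
```

View pics/w4.png

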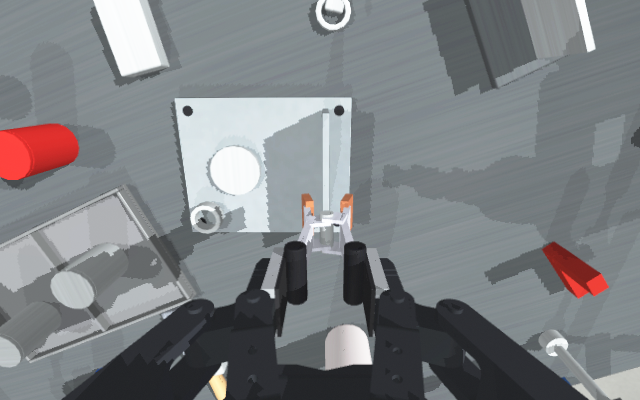

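The jaws at columns 308 and 347 straddle the cheek line at column 326, so I can lower.

Call:
drive_tool(
  commands=[
    {"xyz": [0.001,0,0.06],"angular": [0,0,0],"claw": -0.4},
    {"xyz": [0.001,0,0.11],"angular": [0,0,0],"claw": -0.4},
    {"xyz": [0.001,0,0.15],"angular": [0,0,0],"claw": -0.4},
    {"xyz": [0.001,0,0.19],"angular": [0,0,0],"claw": -0.4},
    {"xyz": [0.001,0,0.19],"angular": [0,0,0],"claw": -0.4},
    {"xyz": [0.001,0,0.19],"angular": [0,0,0],"claw": -0.4},
    {"xyz": [0.001,0,0.19],"angular": [0,0,0],"claw": -0.4},
    {"xyz": [0.001,0,0.19],"angular": [0,0,0],"claw": -0.4},
  ],
)

```text
time_s: 7.98
eef_pos: [545.7, 95.5, 114.9]
ee_rot: [[-0.948, 0.317, 0.001], [0.317, 0.948, 0.0], [-0.001, 0.001, -1.0]]
force: [1.1, -0.5, -2.4]
gripper_width: 34.2
finger_force: 41.5
```

Run:
```python
from h import *
s=bot.read_state(); print(s["time_s"],s["eef_pos"],s["force"],s["wrist_torque"],s["gripper_width"])
plan([545.4,95.3,115],np.radians(71.5))
```

```text
7.975 [545.65302653  95.51395854 114.87179451] [ 1.05631454 -0.46042314 -2.41225785] [0.03858928 0.00698215 0.00697298] 34.20736891279737
move xyz [ 0.0004 -0.0007 -0.0003] ang [0.0003 0.0009 0.0001] rows>= 1.0 1.0
```

Call:
drive_tool(
  commands=[
    {"xyz": [0,0,0],"angular": [0,0,0],"claw": -0.15},
    {"xyz": [0,0,0],"angular": [0,0,0],"claw": 0.0},
    {"xyz": [0,0,0],"angular": [0,0,0],"claw": 0.15},
    {"xyz": [0,0,0],"angular": [0,0,0],"claw": 0.3},
    {"xyz": [0,0,0],"angular": [0,0,0],"claw": 0.5},
    {"xyz": [0,0,0],"angular": [0,0,0],"claw": 1},
    {"xyz": [0,0,0],"angular": [0,0,0],"claw": 1},
    {"xyz": [0,0,0],"angular": [0,0,0],"claw": 1},
    {"xyz": [0,0,-0.1],"angular": [0,0,0],"claw": 1},
    {"xyz": [0,0,-0.2],"angular": [0,0,0],"claw": 1},
    {"xyz": [0,0,-0.35],"angular": [0,0,0],"claw": 1},
    {"xyz": [0,0,-0.35],"angular": [0,0,0],"claw": 1},
    {"xyz": [0,0,-0.35],"angular": [0,0,0],"claw": 1},
    {"xyz": [0,0,-0.35],"angular": [0,0,0],"claw": 1},
  ],
)

```text
time_s: 9.72
eef_pos: [543.7, 95.4, 251.9]
ee_rot: [[-0.948, 0.317, -0.004], [0.317, 0.948, -0.0], [0.004, -0.001, -1.0]]
force: [0.4, -0.1, 0.2]
gripper_width: 85.5
finger_force: 0.0
```

Run:
```python
from h import *
s=bot.read_state(); print(s["time_s"],s["eef_pos"],s["gripper_width"])
c,T,im,d,P=look("pics/w5.png")
fit(P,"cheek",(430,640,40,170),(71,78))
fit(P,"rods",(490,610,40,150),(115,150))
for a in((490,610,40,97),(490,610,97,150)): fit(P,"rod",a,(122,150))
viewer.camera("scene")
for n in("wrist",):
  for r in spotter.pinpoint("clamp",n)[:2]: print(r["conf"],atz(c,T,[r["centre"]],93))
im=viewer.camera("scene")[0]; cv2.imwrite("pics/s5.png",np.hstack([cv2.resize(im[160:240,270:370],(500,400),interpolation=cv2.INTER_CUBIC)]))
plan([588,-231,260],np.radians(95))
```

```text
9.725 [543.72511301  95.38497741 251.87759712] 85.50492811009856
cheek 578 rect 544.2 96.4 size 18.8 x 118.8 @65.9 mean [540.7  98.5  75.1] z95 76.3 yaw 161.6
rods 986 rect 543.7 97.3 size 58.3 x 28.3 @71.5 mean [542.8  97.6 132.8] z95 137.6 yaw 71.4
rod 433 rect 536.0 74.7 size 10.6 x 28.2 @70.4 mean [535.4  75.4 134.7] z95 137.6 yaw 162.6
rod 434 rect 551.2 119.8 size 10.5 x 28.3 @73.0 mean [550.3 119.7 134.8] z95 137.7 yaw 160.7
0.73 [[680.7737898  -70.30138069  93.        ]]
0.67 [[546.35360974  93.90771462  93.        ]]
move xyz [-0.3623 -0.7393 -0.0187] ang [-0.0003 -0.0017 -0.2611] rows>= 6.0 3.0
```

View pics/s5.png

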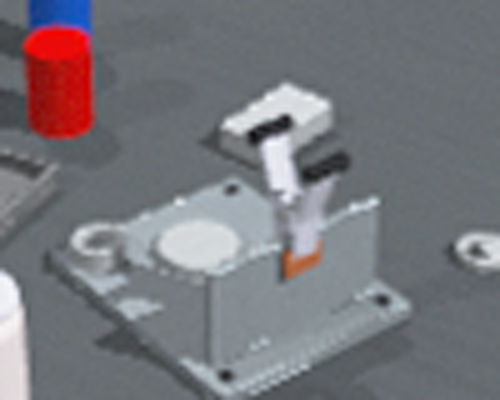

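The clamp sits square on the cheek, with its copper pad at crop (302,262). It is centred at (543.7, 97.3) at yaw 71.5°, and the rods top out at 137.7, about as deep as on the rack. Next, the tray.

Call:
drive_tool(
  commands=[
    {"xyz": [-0.05,-0.11,-0.019],"angular": [0,0,0],"claw": 1},
    {"xyz": [-0.11,-0.24,-0.019],"angular": [0,0,0],"claw": 1},
    {"xyz": [-0.17,-0.37,-0.019],"angular": [0,0,0],"claw": 1},
    {"xyz": [-0.23,-0.5,-0.019],"angular": [0,0,0],"claw": 1},
    {"xyz": [-0.29,-0.63,-0.019],"angular": [0,0,0],"claw": 1},
    {"xyz": [-0.343,-0.742,-0.019],"angular": [0,0,0],"claw": 1},
    {"xyz": [-0.343,-0.742,-0.019],"angular": [0,0,0],"claw": 1},
    {"xyz": [-0.343,-0.742,-0.019],"angular": [0,0,0],"claw": 1},
    {"xyz": [-0.343,-0.742,-0.019],"angular": [0,0,0],"claw": 1},
    {"xyz": [-0.343,-0.742,-0.019],"angular": [0,0,0],"claw": 1},
  ],
)

```text
time_s: 11.18
eef_pos: [581.1, -228.1, 261.8]
ee_rot: [[-0.949, 0.315, -0.0], [0.315, 0.949, 0.0], [0.0, 0.0, -1.0]]
force: [-0.6, 0.1, -0.7]
gripper_width: 85.4
finger_force: 0.0
```

```bash
cat > b.py <<'E'
from h import *
s=bot.read_state(); print(s["time_s"],s["eef_pos"],s["q"].round(2),s["gripper_width"],s["force"])
c,T,im,d,P=look("pics/w6.png")
def circ(nm,x,y):
    Q=P[(np.hypot(P[:,0]-x,P[:,1]-y)<40)&(P[:,2]>62)&(P[:,2]<72)]
    (cx,cy),r=cv2.minEnclosingCircle(Q[:,:2].astype(np.float32)); print(nm,len(Q),"enc %.1f %.1f r %.1f"%(cx,cy,r),Q.mean(0).round(1))
    return Q.mean(0)
def tray():
    Q=P[(P[:,0]>450)&(P[:,0]<720)&(P[:,1]>-400)&(P[:,1]<-85)&(P[:,2]>13.5)&(P[:,2]<18)]
    return Q
E
python3 - <<'E'
from b import *
L=circ("L",565,-173);Rr=circ("R",608,-294)
fit(P,"rim",(480,690,-375,-95),(14,18))
fit(P,"floor",(480,690,-375,-95),(2.5,6))
plan([L[0],L[1],25],np.radians(71.5))
E
```

```text
11.175 [ 581.14003994 -228.12092681  261.77329722] [-0.49  0.19  1.58  0.    1.36 -1.74] 85.39160735505983 [-0.59359515  0.14849233 -0.67532897]
L 1406 enc 567.9 -172.7 r 22.1 [ 567.2 -172.8   66.3]
R 1156 enc 611.5 -296.6 r 22.2 [ 610.4 -296.    66.3]
rim 3149 rect 602.2 -228.5 size 196.4 x 250.8 @5.2 mean [ 592.9 -204.6   16.2] z95 17.8 yaw 72.8
floor 18053 rect 584.2 -235.3 size 277.5 x 206.6 @89.3 mean [ 571.8 -224.1    4.4] z95 5.6 yaw 89.9
move xyz [0.077  0.1207 0.5921] ang [0.     0.0001 0.0011] rows>= 4.0 1.0
```

View pics/w6.png

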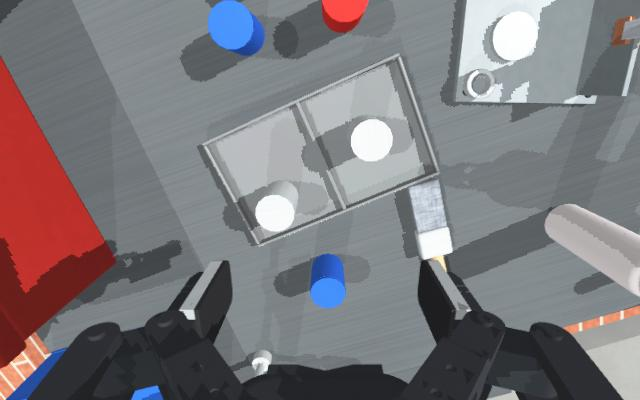

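The bosses are at pixels (372,139) for left and (275,212) for right, each with a 22 mm radius and top at 66. The blue boss at (328,280) and the other coloured ones are outside the tray. I'm going for the left one.

Call:
drive_tool(
  commands=[
    {"xyz": [0.04,0.06,0.05],"angular": [0,0,0],"claw": 1},
    {"xyz": [0.076,0.121,0.15],"angular": [0,0,0],"claw": 1},
    {"xyz": [0.076,0.121,0.28],"angular": [0,0,0],"claw": 1},
    {"xyz": [0.076,0.121,0.28],"angular": [0,0,0],"claw": 1},
    {"xyz": [0.076,0.121,0.4],"angular": [0,0,0],"claw": 1},
    {"xyz": [0.076,0.121,0.52],"angular": [0,0,0],"claw": 1},
    {"xyz": [0.076,0.121,0.58],"angular": [0,0,0],"claw": 1},
    {"xyz": [0.076,0.121,0.604],"angular": [0,0,0],"claw": 1},
    {"xyz": [0.076,0.121,0.604],"angular": [0,0,0],"claw": 1},
    {"xyz": [0.076,0.121,0.604],"angular": [0,0,0],"claw": 1},
    {"xyz": [0.076,0.121,0.604],"angular": [0,0,0],"claw": 1},
    {"xyz": [0.076,0.121,0.604],"angular": [0,0,0],"claw": 1},
  ],
  newtons=70,
)

```text
time_s: 12.72
eef_pos: [568.2, -174.2, 21.0]
ee_rot: [[-0.948, 0.317, 0.001], [0.317, 0.948, -0.001], [-0.001, -0.0, -1.0]]
force: [0.3, 0.6, 0.4]
gripper_width: 85.5
finger_force: 0.0
```

Call:
drive_tool(
  commands=[
    {"xyz": [0,0,0],"angular": [0,0,0],"claw": 0.3},
    {"xyz": [0,0,0],"angular": [0,0,0],"claw": 0.15},
    {"xyz": [0,0,0],"angular": [0,0,0],"claw": -0.2},
    {"xyz": [0,0,0],"angular": [0,0,0],"claw": -0.2},
    {"xyz": [0,0,0],"angular": [0,0,0],"claw": -0.2},
    {"xyz": [0,0,0],"angular": [0,0,0],"claw": -0.2},
  ],
)

```text
time_s: 13.48
eef_pos: [568.0, -174.0, 20.5]
ee_rot: [[-0.948, 0.317, 0.001], [0.317, 0.948, -0.0], [-0.001, 0.0, -1.0]]
force: [-0.2, 1.2, 3.6]
gripper_width: 42.9
finger_force: 71.6
```

Call:
drive_tool(
  commands=[
    {"xyz": [0,0,-0.03],"angular": [0,0,0],"claw": -0.2},
    {"xyz": [0,0,-0.065],"angular": [0,0,0],"claw": -0.2},
    {"xyz": [0,0,-0.1],"angular": [0,0,0],"claw": -0.2},
    {"xyz": [0,0,-0.1],"angular": [0,0,0],"claw": -0.2},
    {"xyz": [0,0,-0.1],"angular": [0,0,0],"claw": -0.2},
    {"xyz": [0,0,-0.1],"angular": [0,0,0],"claw": -0.2},
    {"xyz": [0,0,-0.1],"angular": [0,0,0],"claw": -0.2},
    {"xyz": [0,0,-0.1],"angular": [0,0,0],"claw": -0.2},
    {"xyz": [0,0,-0.1],"angular": [0,0,0],"claw": -0.2},
    {"xyz": [0,0,-0.1],"angular": [0,0,0],"claw": -0.2},
  ],
)

```text
time_s: 14.72
eef_pos: [567.6, -174.0, 60.1]
ee_rot: [[-0.948, 0.317, -0.0], [0.317, 0.948, -0.0], [0.0, -0.0, -1.0]]
force: [-0.3, 0.3, -2.9]
gripper_width: 43.2
finger_force: 71.5
```

```bash
cat > wgt.py <<'E'
from h import *
F=[];E=[]
for i in range(8):
    s=bot.read_state(); F.append(s["force"]); E.append(s["effort"]); viewer.camera("wrist")
print(s["time_s"],s["eef_pos"],s["gripper_width"],"F",np.mean(F,0).round(2),np.std(F,0).round(2),"eff",np.mean(E,0).round(2))
E
python3 wgt.py
```

```text
15.075 [ 567.60569391 -173.99089508   60.15263696] 43.36455363264552 F [-0.14 -0.17 -3.12] [0.31 0.39 0.46] eff [ -0.   -41.93 -26.62  -0.     0.    -0.  ]
```

The left boss reads about 3.1 N, so it is the light one. I'll stand it back.

Call:
drive_tool(
  commands=[
    {"xyz": [0,0,0.035],"angular": [0,0,0],"claw": -0.2},
    {"xyz": [0,0,0.07],"angular": [0,0,0],"claw": -0.2},
    {"xyz": [0,0,0.09],"angular": [0,0,0],"claw": -0.2},
    {"xyz": [0,0,0.1],"angular": [0,0,0],"claw": -0.2},
    {"xyz": [0,0,0.1],"angular": [0,0,0],"claw": -0.2},
    {"xyz": [0,0,0.1],"angular": [0,0,0],"claw": -0.2},
    {"xyz": [0,0,0.1],"angular": [0,0,0],"claw": -0.2},
  ],
)

```text
time_s: 16.0
eef_pos: [566.7, -173.6, 20.6]
ee_rot: [[-0.948, 0.317, -0.003], [0.317, 0.948, 0.001], [0.003, 0.0, -1.0]]
force: [-4.2, 2.0, 3.6]
gripper_width: 43.2
finger_force: 72.0
```

Call:
drive_tool(
  commands=[
    {"xyz": [0,0,0],"angular": [0,0,0],"claw": 0.06},
    {"xyz": [0,0,0],"angular": [0,0,0],"claw": 0.12},
    {"xyz": [0,0,0],"angular": [0,0,0],"claw": 0.3},
    {"xyz": [0,0,0],"angular": [0,0,0],"claw": 1},
    {"xyz": [0,0,0],"angular": [0,0,0],"claw": 1},
    {"xyz": [0,0,0],"angular": [0,0,0],"claw": 1},
    {"xyz": [0,0,-0.12],"angular": [0,0,0],"claw": 1},
    {"xyz": [0,0,-0.25],"angular": [0,0,0],"claw": 1},
    {"xyz": [0,0,-0.35],"angular": [0,0,0],"claw": 1},
    {"xyz": [0,0,-0.35],"angular": [0,0,0],"claw": 1},
    {"xyz": [0,0,-0.35],"angular": [0,0,0],"claw": 1},
    {"xyz": [0,0,-0.35],"angular": [0,0,0],"claw": 1},
  ],
)

```text
time_s: 17.5
eef_pos: [566.1, -173.3, 157.8]
ee_rot: [[-0.948, 0.317, -0.004], [0.317, 0.948, 0.002], [0.004, 0.0, -1.0]]
force: [-0.2, -0.2, -0.8]
gripper_width: 85.5
finger_force: 0.0
```

Run:
```python
from b import *
L=circ("L",567,-173)
try: circ("R",611,-296)
except Exception as e: print(e)
plan([611.0,-296.3,20.5],np.radians(71.5))
```

```text
17.5 [ 566.06194922 -173.32901024  157.76763524] [-0.42  0.22  1.75 -0.    1.17 -1.66] 85.54329040623598 [-0.17709303 -0.17486061 -0.80835065]
L 2465 enc 567.2 -173.4 r 22.0 [ 566.2 -173.2   66.3]
R 172 enc 598.5 -301.6 r 16.2 [ 594.1 -302.3   65.8]
move xyz [-0.2053 -0.256   0.3423] ang [ 0.0002 -0.0026  0.    ] rows>= 4.0 1.0
```

Call:
drive_tool(
  commands=[
    {"xyz": [-0.1,-0.128,0],"angular": [0,0,0],"claw": 1},
    {"xyz": [-0.2,-0.2555,0],"angular": [0,0,0],"claw": 1},
    {"xyz": [-0.2,-0.2555,0.05],"angular": [0,0,0],"claw": 1},
    {"xyz": [-0.2,-0.2555,0.12],"angular": [0,0,0],"claw": 1},
    {"xyz": [-0.2,-0.2555,0.22],"angular": [0,0,0],"claw": 1},
    {"xyz": [-0.2,-0.2555,0.31],"angular": [0,0,0],"claw": 1},
    {"xyz": [-0.2,-0.2555,0.35],"angular": [0,0,0],"claw": 1},
    {"xyz": [-0.2,-0.2555,0.35],"angular": [0,0,0],"claw": 1},
    {"xyz": [-0.2,-0.2555,0.35],"angular": [0,0,0],"claw": 1},
    {"xyz": [-0.2,-0.2555,0.35],"angular": [0,0,0],"claw": 1},
    {"xyz": [-0.2,-0.2555,0.35],"angular": [0,0,0],"claw": 1},
  ],
)

```text
time_s: 18.92
eef_pos: [612.0, -296.8, 21.7]
ee_rot: [[-0.948, 0.317, 0.002], [0.317, 0.948, -0.001], [-0.002, -0.001, -1.0]]
force: [0.1, 0.4, 0.6]
gripper_width: 85.5
finger_force: 0.0
```

Call:
drive_tool(
  commands=[
    {"xyz": [0,0,0],"angular": [0,0,0],"claw": 0.3},
    {"xyz": [0,0,0],"angular": [0,0,0],"claw": 0.15},
    {"xyz": [0,0,0],"angular": [0,0,0],"claw": -0.2},
    {"xyz": [0,0,0],"angular": [0,0,0],"claw": -0.2},
    {"xyz": [0,0,0],"angular": [0,0,0],"claw": -0.2},
    {"xyz": [0,0,0],"angular": [0,0,0],"claw": -0.2},
  ],
)

```text
time_s: 19.68
eef_pos: [611.2, -296.9, 20.6]
ee_rot: [[-0.948, 0.317, 0.0], [0.317, 0.948, -0.001], [-0.001, -0.001, -1.0]]
force: [-1.9, -2.9, 3.3]
gripper_width: 43.1
finger_force: 72.2
```

Call:
drive_tool(
  commands=[
    {"xyz": [0,0,-0.03],"angular": [0,0,0],"claw": -0.2},
    {"xyz": [0,0,-0.065],"angular": [0,0,0],"claw": -0.2},
    {"xyz": [0,0,-0.1],"angular": [0,0,0],"claw": -0.2},
    {"xyz": [0,0,-0.1],"angular": [0,0,0],"claw": -0.2},
    {"xyz": [0,0,-0.1],"angular": [0,0,0],"claw": -0.2},
    {"xyz": [0,0,-0.1],"angular": [0,0,0],"claw": -0.2},
    {"xyz": [0,0,-0.1],"angular": [0,0,0],"claw": -0.2},
    {"xyz": [0,0,-0.1],"angular": [0,0,0],"claw": -0.2},
    {"xyz": [0,0,-0.1],"angular": [0,0,0],"claw": -0.2},
    {"xyz": [0,0,-0.1],"angular": [0,0,0],"claw": -0.2},
  ],
  newtons=80,
)

```text
time_s: 20.92
eef_pos: [611.0, -296.3, 60.1]
ee_rot: [[-0.948, 0.317, -0.0], [0.317, 0.948, 0.0], [0.0, 0.0, -1.0]]
force: [0.5, -0.4, -6.3]
gripper_width: 43.0
finger_force: 82.2
```

```bash
python3 wgt.py
python3 - <<'E'
from h import *
plan([516,11.8,170],np.radians(71.5))
E
```

```text
21.275 [ 611.04910489 -296.28765748   60.13972544] 42.63265273090643 F [-0.14 -0.32 -6.75] [0.34 0.35 0.48] eff [ -0.   -51.96 -29.62  -0.     0.    -0.  ]
move xyz [ 0.4696  0.6551 -0.2747] ang [ 0.     -0.      0.0001] rows>= 6.0 1.0
```

The right boss reads about 6.75 N, so it is the heavy one. I'll carry it to the pad.

Call:
drive_tool(
  commands=[
    {"xyz": [0,0,-0.08],"angular": [0,0,0],"claw": -0.2},
    {"xyz": [0,0,-0.17],"angular": [0,0,0],"claw": -0.2},
    {"xyz": [0.03,0.04,-0.24],"angular": [0,0,0],"claw": -0.2},
    {"xyz": [0.08,0.11,-0.275],"angular": [0,0,0],"claw": -0.2},
    {"xyz": [0.14,0.195,-0.275],"angular": [0,0,0],"claw": -0.2},
    {"xyz": [0.2,0.28,-0.275],"angular": [0,0,0],"claw": -0.2},
    {"xyz": [0.26,0.365,-0.275],"angular": [0,0,0],"claw": -0.2},
    {"xyz": [0.32,0.45,-0.275],"angular": [0,0,0],"claw": -0.2},
    {"xyz": [0.38,0.53,-0.275],"angular": [0,0,0],"claw": -0.2},
    {"xyz": [0.43,0.6,-0.275],"angular": [0,0,0],"claw": -0.2},
    {"xyz": [0.46,0.64,-0.275],"angular": [0,0,0],"claw": -0.2},
    {"xyz": [0.4695,0.655,-0.275],"angular": [0,0,0],"claw": -0.2},
    {"xyz": [0.4695,0.655,-0.275],"angular": [0,0,0],"claw": -0.2},
    {"xyz": [0.4695,0.655,-0.275],"angular": [0,0,0],"claw": -0.2},
    {"xyz": [0.4695,0.655,-0.275],"angular": [0,0,0],"claw": -0.2},
    {"xyz": [0.4695,0.655,-0.275],"angular": [0,0,0],"claw": -0.2},
  ],
)

```text
time_s: 23.32
eef_pos: [516.2, 11.2, 170.1]
ee_rot: [[-0.948, 0.318, -0.0], [0.318, 0.948, -0.0], [-0.0, -0.0, -1.0]]
force: [-0.4, -1.1, -6.0]
gripper_width: 42.6
finger_force: 83.3
```

Run:
```python
from h import *
s=bot.read_state(); print(s["time_s"],s["eef_pos"],s["gripper_width"],s["finger_force"])
c,T,im,d,P=look("pics/w7.png")
Q=(P-s["eef_pos"])@s["ee_rot"]; q=Q[(abs(Q[:,1])<19)&(Q[:,0]>-30)&(Q[:,0]<40)&(Q[:,2]>-60)&(Q[:,2]<40)]
print("held min",q.min(0),"max",q.max(0))
print("foot z tool 99%",np.percentile(q[:,2],99)); 
f=Q[(abs(Q[:,1])<6)&(Q[:,0]>0)&(Q[:,0]<40)&(Q[:,2]>-60)&(Q[:,2]<40)]
for lo in range(-50,25,12):
    w=f[(f[:,2]>=lo)&(f[:,2]<lo+12)]
    if len(w): print(lo,len(w),"front x max %.1f med %.1f"%(w[:,0].max(),np.median(w[:,0])))
fit(P,"pad",(485,550,-30,40),(15.5,21)); fit(P,"rods",(490,610,40,150),(122,150))
plan([516,11.8,55],np.radians(71.5))
```

```text
23.325 [516.22180665  11.15863752 170.0616326 ] 42.609071959902316 83.33658792078495
held min [-21.96221982 -18.99691758 -47.77746788] max [22.14386124 18.99820277 16.106074  ]
foot z tool 99% 12.1517595649487
-50 2106 front x max 22.0 med 13.2
-38 476 front x max 22.1 med 20.9
-26 379 front x max 21.9 med 20.9
-14 286 front x max 21.8 med 20.9
-2 224 front x max 21.7 med 20.9
10 87 front x max 21.8 med 20.9
pad 2173 rect 523.5 7.5 size 49.5 x 66.6 @59.4 mean [515.7  11.6  18.4] z95 19.6 yaw 128.7
rods 1866 rect 543.8 97.0 size 57.9 x 29.0 @71.6 mean [543.5 100.  134. ] z95 137.6 yaw 71.1
move xyz [0.0007 0.0011 0.2876] ang [-0.0001 -0.     -0.0004] rows>= 2.0 1.0
```

View pics/w7.png

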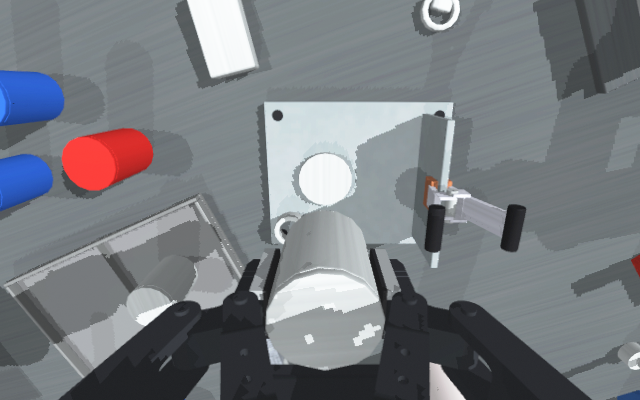

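The held boss is upright above the pad, which is at (326,180), and the clamp rods are at (435,228) and (513,228). Before lowering, I'll check how much the gripper clears the rods.

Run:
```python
from h import *
c,T,im,d,P=look(); s=bot.read_state(); print(s["time_s"],s["eef_pos"])
Q=(P-s["eef_pos"])@s["ee_rot"]
for lo in range(-110,20,10):
    q=Q[(Q[:,2]>=lo)&(Q[:,2]<lo+10)&(abs(Q[:,1])<110)&(Q[:,0]<70)]
    w=q[(abs(q[:,1])<75)] 
    if len(w): print(lo,len(w),"y",w[:,1].min().round(),w[:,1].max().round(),"x",w[:,0].min().round(),w[:,0].max().round())
R=np.array([[543.8,97,133.]]);print("rods in tool at final",((R-[516,11.8,54.5])@s["ee_rot"]).round(1))
```

```text
23.425 [516.0674648   11.43396163 170.0163817 ]
-100 124 y -22.0 23.0 x 16.0 19.0
-90 8455 y -64.0 65.0 x 4.0 18.0
-80 8946 y -62.0 63.0 x -8.0 18.0
-70 5308 y -59.0 59.0 x -14.0 17.0
-60 7556 y -56.0 56.0 x -13.0 14.0
-50 11673 y -51.0 53.0 x -22.0 22.0
-40 2318 y -35.0 35.0 x -12.0 22.0
-30 1884 y -35.0 36.0 x 3.0 22.0
-20 1535 y -35.0 36.0 x 3.0 22.0
-10 875 y -33.0 34.0 x 3.0 22.0
0 572 y -21.0 22.0 x 3.0 22.0
10 252 y -21.0 22.0 x 3.0 22.0
rods in tool at final [[  0.7  89.6 -78.5]]
```

Good that I checked: the knuckles reach ±62 at rod height and the rods start at 61. I'll turn the tool 90° so the fingers lie along the cheek, then lower.

Call:
drive_tool(
  commands=[
    {"xyz": [0,0,0],"angular": [0,0,0.06],"claw": -0.2},
    {"xyz": [0,0,0],"angular": [0,0,0.16],"claw": -0.2},
    {"xyz": [0,0,0],"angular": [0,0,0.26],"claw": -0.2},
    {"xyz": [0,0,0],"angular": [0,0,0.36],"claw": -0.2},
    {"xyz": [0,0,0],"angular": [0,0,0.46],"claw": -0.2},
    {"xyz": [0,0,0],"angular": [0,0,0.56],"claw": -0.2},
    {"xyz": [0,0,0],"angular": [0,0,0.66],"claw": -0.2},
    {"xyz": [0,0,0],"angular": [0,0,0.76],"claw": -0.2},
    {"xyz": [0,0,0],"angular": [0,0,0.86],"claw": -0.2},
    {"xyz": [0,0,0],"angular": [0,0,0.94],"claw": -0.2},
    {"xyz": [0,0,0],"angular": [0,0,1.0],"claw": -0.2},
    {"xyz": [0,0,0],"angular": [0,0,1.0],"claw": -0.2},
    {"xyz": [0,0,0],"angular": [0,0,1.0],"claw": -0.2},
    {"xyz": [0,0,0],"angular": [0,0,1.0],"claw": -0.2},
    {"xyz": [0,0,0],"angular": [0,0,1.0],"claw": -0.2},
  ],
)

```text
time_s: 25.3
eef_pos: [516.0, 11.7, 170.1]
ee_rot: [[0.317, 0.948, 0.0], [0.948, -0.317, -0.0], [-0.0, 0.0, -1.0]]
force: [-0.2, 0.5, -6.4]
gripper_width: 42.5
finger_force: 83.4
```

Run:
```python
from h import *
c,T,im,d,P=look(); s=bot.read_state(); print(s["time_s"],s["eef_pos"],s["q"].round(2))
Q=(P-s["eef_pos"])@s["ee_rot"]; q=Q[(abs(Q[:,1])<19)&(Q[:,0]>-30)&(Q[:,0]<30)&(Q[:,2]>-60)&(Q[:,2]<40)]
print(q.min(0),q.max(0))
fit(P,"rods",(490,610,40,150),(122,150))
plan([516,11.8,54.5],np.radians(-18.5))
```

```text
25.35 [516.02494704  11.75063636 170.10866022] [-0.11  0.05  1.92 -0.    1.17  0.21]
[-20.25935541 -18.99500068 -59.20812682] [23.13083229 18.99949053 16.0341081 ]
rods 2455 rect 543.9 97.1 size 57.0 x 28.4 @71.4 mean [544.9 100.  134.9] z95 137.7 yaw 71.5
move xyz [ 1.00e-04 -1.00e-04  2.89e-01] ang [-0.      0.      0.0003] rows>= 2.0 1.0
```

Call:
drive_tool(
  commands=[
    {"xyz": [-0.001,0,0.06],"angular": [0,0,0],"claw": -0.2},
    {"xyz": [-0.001,0,0.12],"angular": [0,0,0],"claw": -0.2},
    {"xyz": [-0.001,0,0.18],"angular": [0,0,0],"claw": -0.2},
    {"xyz": [-0.001,0,0.23],"angular": [0,0,0],"claw": -0.2},
    {"xyz": [-0.001,0,0.265],"angular": [0,0,0],"claw": -0.2},
    {"xyz": [-0.001,0,0.289],"angular": [0,0,0],"claw": -0.2},
    {"xyz": [-0.001,0,0.289],"angular": [0,0,0],"claw": -0.2},
    {"xyz": [-0.001,0,0.289],"angular": [0,0,0],"claw": -0.2},
    {"xyz": [-0.001,0,0.289],"angular": [0,0,0],"claw": -0.2},
    {"xyz": [-0.001,0,0.289],"angular": [0,0,0],"claw": -0.2},
    {"xyz": [-0.001,0,0.289],"angular": [0,0,0],"claw": -0.2},
    {"xyz": [-0.001,0,0.289],"angular": [0,0,0],"claw": -0.2},
  ],
)

```text
time_s: 26.85
eef_pos: [515.9, 11.4, 54.6]
ee_rot: [[0.317, 0.948, 0.0], [0.948, -0.317, -0.0], [0.0, 0.0, -1.0]]
force: [0.7, 0.5, -7.2]
gripper_width: 42.6
finger_force: 83.4
```

Run:
```python
from h import *
s=bot.read_state(); print(s["time_s"],s["eef_pos"],s["force"],s["gripper_width"],s["joint_velocities"].round(3))
c,T,im,d,P=look(); Q=(P-s["eef_pos"])@s["ee_rot"]; q=Q[(abs(Q[:,1])<19)&(Q[:,0]>0)&(Q[:,0]<30)&(Q[:,2]>-46)&(Q[:,2]<20)]
print("boss",q.min(0),q.max(0), "foot z",s["eef_pos"][2]-q[:,2].max())
fit(P,"rods",(490,610,40,150),(122,150))
a=cv2.resize(im,(480,300)); b=viewer.camera("scene")[0][140:260,220:412]; b=cv2.resize(b,(480,300),interpolation=cv2.INTER_CUBIC)
cv2.imwrite("pics/fin.png",np.vstack([a,b]))
```

```text
26.85 [515.92561718  11.3741972   54.59453869] [ 0.67728072  0.46153143 -7.24871445] 42.5709291813704 [ 0.002  0.003 -0.001 -0.001  0.001 -0.001]
boss [ 7.92385112e-03 -1.89981915e+01 -4.59999463e+01] [23.26560375 18.99542172 15.91733569] foot z 38.67720299838016
rods 7560 rect 536.6 75.5 size 10.9 x 28.2 @70.5 mean [536.8  75.9 134.9] z95 137.6 yaw 161.3
```

View pics/fin.png

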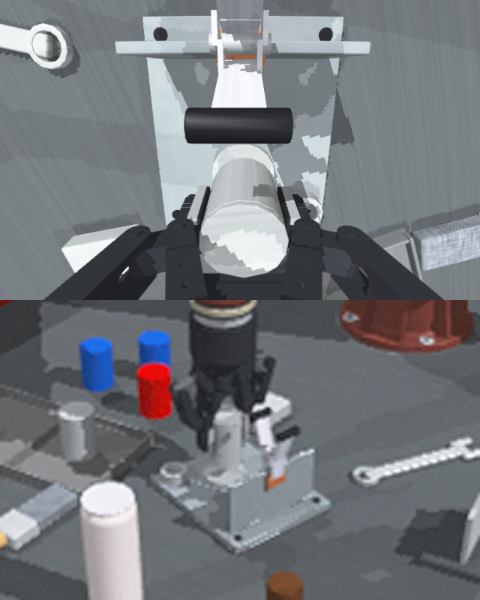

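The boss is held upright above the pad at (228,440), with its foot about 20.5 mm over it. The clamp is on the cheek at (275,470), clear of the gripper, and the light boss stands in the tray at (77,430). I'm handing in.

```bash
python3 -c "
from plant import ticket
print(ticket.close_job())"
```

```text
the job is handed in; nothing more can be done
None
```

I handed the job in at about 27 s of the 72 s allowed: the clamp is clipped squarely on the cheek, the lighter left boss (about 3.1 N) is back in its half of the tray, and the heavier right boss (about 6.75 N) is held still and upright about 2 cm above the weld pad.

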